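# Find the stamped tip box and push it to the dispatch line

### The arm

A 7-joint arm with a two-finger parallel gripper is mounted at the origin on the work surface. World frame = base frame: x ahead of the robot, y to its left, z up, the work surface at z = 0. Lengths are in m, angles in rad, forces in N, time in s.
With the tool pointing down it reaches from about 0.35 to 0.9 m from the base axis. Payload 8.1 kg.
Tool frame: the origin (TCP) lies midway between the tips of the shut fingers; the grasp point (between the pads) lies 19 mm behind it; z points along the fingers, y is the line along which they close (so a half turn about z gives the same grasp; the last joint's range is limited). The gripper opens to 92 mm and grips with 3 to 60 N. Pads are 19 mm wide; open, the fingers measure 130 mm over their backs; the gripper's body (75 mm by 190 mm) begins 47 mm behind the grasp point.
Start: joints at [-1.331, 0.434, 0.025, 1.573, -0.012, 1.134, -0.075], TCP at [0.21, 0.589, 0.227] pointing down, gripper open.
Joint ranges: [-2.62, 2.62], [-0.44, 2.09], [-1.27, 1.32], [0.08, 2.57], [-1.32, 4.46], [0.12, 2], [-2.74, 2.74]. Speed limits (rad/s): [2.22, 2.22, 3.01, 3.01, 3.14, 3.14, 3.14].

### API

Orientations are given as a rotation vector (axis times angle).
In Python, from bench import robot, vision gives the robot as it stands.
- The arm moves only by the tool move_arm, never from a script. Its argument "commands" is a list of rows, each an object of numbers: "x", "y", "z": the shift along the tool's x, y, z in m; "yaw": the turn about the tool's z in rad. A call has 1 to 5 rows; each row shifts and turns the commanded pose from where the row before left it, along the tool's axes as they then stand; what a row does not reach is not made up. A row lasts 1/12 s, in which the tool goes at most 41.7 mm and 7.16 degrees, less where a joint would pass 70% of its speed; a pose out of reach is approached as far as the arm can. A call is refused whole if a number of a shift passes 0.0417 or a number of a turn 0.125, either way. A call with a gripper value outside its range is refused whole. "hand" is the opening, from 0 (shut) to 1 (fully open), set as the call begins (left out, the last holds). The fingers move at their own pace and stop on an object; "grip_force" is the grip in N (left out, the last holds). Time passes only in rows, so rows that do not move let the fingers close. It gives the time, the measured TCP pose, the force, the opening and the grip force at its end, in the units of the state.
- robot.get_state(): the state, without advancing time (a new reading comes with each control period).
- vision.get_image(name): name is "scene" or "top" or "wrist"; returns a dict with "image" (420x560x3 uint8, red, green, blue), "vfov" (degrees; the focal length in pixels is half the picture's height over the tangent of half this angle, whatever the lens; pixels are square), "cx", "cy" (the principal point, pixels), "k1" (the pictures are not rectified: a ray, as slopes to the right and down, at radius r is drawn at 1 + k1 r^2 times it, then the intrinsics apply), "T" (4x4, takes a point from camera to world coordinates). Camera axes: x right, y down, z forward; pixel columns grow to the right and rows downward; lengths in m; the calibration is good to about 2 mm. A picture is of the moment at which its call begins. There is no depth.
- robot.sign_off(): hands the job in; it is judged then, once.
The state is a dict: "time_s": time; "qpos": joint angles; "dq": joint speeds; "effort": joint torques, N m; "position": TCP position; "tcp_rot": TCP orientation; "ft_force": force on the tool from outside, world axes, zero at the start; "moment": the same for the moment, N m; "opening": finger opening in m; "grasp_force": force on a finger pad.
Only numpy, scipy, OpenCV 4.12 (cv2) and the standard library are available. Lean on these libraries where they do the work, as an engineer would, in place of code of your own. Each camera call takes 0.05 s, during which the arm holds its last target. There are 200 camera calls.

### The job

Two like pipette-tip boxes stand on the lab bench, and one of them is stamped underneath. With the fingertips, tip the left one (left as the robot looks at the bench) over towards the robot, onto its side, to show its underside, then tip the right one the same way. Then push the stamped one, still lying on its side, away from the robot to the dispatch line, so that it lies across the black tape with the tape running under its middle; leave the other one short of the line, pick nothing up, and do not disturb the other things on the bench.

Things in the scene. Friction and masses are not known exactly. Their poses are not given: they have to be found in the camera images.
- box_a: one of the two: closed pipette-tip box, white with a grey lid, 70 mm (its x) by 115 mm (its y) by 95 mm tall (its z), 110 to 220 g, evenly filled, rigid; origin at the centre of its underside, z towards its lid. It starts upright, x pointing roughly away from the robot. Soft non-slip base, slippery sides
- box_b: the other, alike from outside: closed pipette-tip box, white with a grey lid, 70 mm (its x) by 115 mm (its y) by 95 mm tall (its z), 110 to 220 g, evenly filled, rigid; origin at the centre of its underside, z towards its lid. It starts upright, x pointing roughly away from the robot. Soft non-slip base, slippery sides
- box_a_mid (a point): middle of box_a, 47.5 mm above its underside. It tips rather than slides when its top 25 mm is pushed level, squarely at the middle of a 115 mm wide face: it balances at about 36 degrees, then falls onto the side ahead by itself; its top moves in an arc about the lower edge it tips on. Lying on a side it slides when pushed
- box_b_mid (a point): middle of box_b, 47.5 mm above its underside; it behaves as box_a
- stamp (a point): centre of the ink stamp (a black ring 51 mm across with a bar through it), flat on the middle of the underside of the one box that has it; the other box's underside is plain white. It cannot be seen until the box is tipped
- line: dispatch line: a flat strip of black tape 20 mm wide, 640 mm long, stuck to the bench beyond the boxes and running left to right as the robot sees it; origin at its middle, its x points squarely across it, away from the robot, its y along it. Nothing sticks up
- tube_rack: bystander, loose: white rack of ten orange-capped tubes, 120 x 45 x 74 mm (long way along its x), between the two boxes; origin under its centre
- reagent_bottle: bystander, loose: white bottle with a red cap, 60 mm across, 130 mm tall, left side; origin under its centre
- sample_jar: bystander, loose: clear jar with a white lid, 52 mm across, 60 mm tall, beyond the line, near the middle; origin under its centre
- tub: bystander, loose: white tub with lid, 84 mm across, 65 mm tall, right side; origin under its centre
- carton: bystander, loose: cardboard carton 70 x 110 x 60 mm, right side; origin under its centre
- beaker: bystander, loose: glass beaker, 66 mm across, 85 mm tall, left side; origin under its centre
- timer: bystander, loose: small blue bench timer 60 x 30 x 42 mm, near the robot, in the middle; origin under its centre
There are look-alikes about, which are no part of the job. Leave any turquoise look-alike of the box_a alone. Leave any pink look-alike of the box_b alone.

How it is judged:
On the way, in this order (a step that is already met when the one before it is completed fails the run):
1. the left box is tipped towards the robot onto its side and lies still, at least 100 mm short of the line (((world y of box_a_mid above 0 m and (angle between box_a's own z axis and vertical between 1.35 and 1.8 rad and (linear speed of box_a below 0.03 m/s and angular speed of box_a below 0.3 rad/s) and x of box_a_mid in the frame of line below -0.1 m)) or (world y of box_b_mid above 0 m and (angle between box_b's own z axis and vertical between 1.35 and 1.8 rad and (linear speed of box_b below 0.03 m/s and angular speed of box_b below 0.3 rad/s) and x of box_b_mid in the frame of line below -0.1 m)))), for 0.2 s.
2. the right box is tipped the same way, and both lie still, at least 100 mm short of the line (angle between box_a's own z axis and vertical between 1.35 and 1.8 rad and angle between box_b's own z axis and vertical between 1.35 and 1.8 rad and linear speed of each of box_a, box_b below 0.03 m/s and angular speed of each of box_a, box_b below 0.3 rad/s and x of each of box_a_mid, box_b_mid in the frame of line below -0.1 m), for 0.2 s.
3. the stamped box is pushed onto the line (angle between box_a's own z axis and vertical between 1.35 and 1.8 rad and x of box_a_mid in the frame of line between -0.025 and 0.025 m), for 0.1 s.
At the end, for the whole second after the job is handed in: Both boxes lie on their sides (tilt 77 to 103 degrees), at rest. The stamped box lies across the line: its middle within 25 mm of the tape's centre line, measured squarely across. The middle of the other box is at least 60 mm short of the tape's centre line (all of step 3 and angle between box_b's own z axis and vertical between 1.35 and 1.8 rad and x of box_b_mid in the frame of line below -0.06 m and linear speed of each of box_a, box_b below 0.03 m/s and angular speed of each of box_a, box_b below 0.3 rad/s); the robot touches nothing.
It fails at once if a box is lifted or carried ((height (world z) of box_a_mid above 0.09 m or (angle between box_a's own z axis and vertical below 0.15 rad and height (world z) of box_a_mid above 0.064 m) or (angle between box_a's own z axis and vertical above 1.42 rad and height (world z) of box_a_mid above 0.075 m)) or (height (world z) of box_b_mid above 0.09 m or (angle between box_b's own z axis and vertical below 0.15 rad and height (world z) of box_b_mid above 0.064 m) or (angle between box_b's own z axis and vertical above 1.42 rad and height (world z) of box_b_mid above 0.075 m))).
It fails at once if the unstamped box is pushed to the line (x of box_b_mid in the frame of line above -0.05 m).
It fails at once if a bystander is disturbed (moved 40 mm, or tipped) (distance of any of tube_rack, reagent_bottle, sample_jar, tub, carton, beaker, timer from where it was at the start of the episode above 0.04 m or angle between any of tube_rack, reagent_bottle, sample_jar, tub, carton, beaker, timer's own z axis and vertical above 0.5 rad).
It also fails if it takes over 58 s, if anything falls off the work surface, if the arm or the gripper's body presses on something with over 40 N, if the wrist force passes 120 N, or if a joint passes its speed limit or range.

## Working session

There is one attempt and no reset: what is moved stays moved. The work goes in short steps, Python scripts to look and compute and a tool call to move; the robot and the scene stay as the last step left them, time stands still between calls to the robot, and variables do not carry over. Pictures are saved under pics/ and viewed, at most 10 in all, crops included, and the job is handed in when it is done.

Besides the shell and the picture viewer there is one more tool, called after "Call:" as name(argument=value, ...), one argument or row to a line, values as JSON. move_arm: Moves the arm, as the interface text tells. Its arguments: {"type":"object","properties":{"commands":{"type":"array"},"hand":{"type":"number"},"grip_force":{"type":"number"}},"required":["commands"]}

```bash
mkdir -p pics; cat > h.py <<'E'
import numpy as np,cv2
from bench import robot,vision
def grab(n,f):
    d=vision.get_image(n); cv2.imwrite(f,d["image"][:,:,::-1]); np.savez(f+'.npz',**d); return d
def K(d):
    f=210/np.tan(np.radians(float(d["vfov"]))/2); return np.array([[f,0,float(d["cx"])],[0,f,float(d["cy"])],[0,0,1]])
def p2w(d,px,z):
    # undistort by fixed point; drawn = slope*(1+k1 r^2)
    k=K(d); px=np.atleast_2d(np.array(px,float)); k1=float(d["k1"])
    u=cv2.undistortPointsIter(px[:,None],k,np.array([k1,0,0,0,0]),None,None,(3,100,1e-10))[:,0]
    T=d["T"]; r=np.c_[u,np.ones(len(u))]@T[:3,:3].T; o=T[:3,3]
    return o+r*((z-o[2])/r[:,2])[:,None]
def w2p(d,P):
    T=np.linalg.inv(d["T"]); P=np.atleast_2d(np.array(P,float))
    return cv2.projectPoints(P,cv2.Rodrigues(T[:3,:3])[0],T[:3,3],K(d),np.array([float(d["k1"]),0,0,0]))[0][:,0]
E
python3 - <<'E'
from h import *
for n in("scene","top"):
    d=grab(n,f"pics/{n}0.png"); print(n,d["T"].round(3).tolist(),d["vfov"],d["k1"])
s=robot.get_state();print(s)
a=cv2.imread("pics/top0.png");b=cv2.imread("pics/scene0.png")
cv2.imwrite("pics/t0.png",cv2.resize(a,(800,600)))
cv2.imwrite("pics/s0.png",cv2.resize(b,(800,600)))
E
```

```text
scene [[0.644, 0.504, -0.575, 1.304], [0.765, -0.403, 0.503, -0.609], [0.022, -0.764, -0.645, 0.861], [0.0, 0.0, 0.0, 1.0]] 45.111379791424845 -0.18863055373157642
top [[0.011, -0.989, 0.146, 0.405], [-1.0, -0.01, 0.009, -0.004], [-0.007, -0.146, -0.989, 1.352], [0.0, 0.0, 0.0, 1.0]] 44.38551074050001 0.013663337217694992
{'time_s': 0.1, 'qpos': array([-1.33061534,  0.43514685,  0.02497927,  1.5740006 , -0.01161422,
        1.13398822, -0.0750947 ]), 'dq': array([-0.00012683, -0.00164566, -0.00029332, -0.00171153,  0.00026534,
       -0.00070129,  0.00087474]), 'effort': array([ 2.44373317e-03, -6.69120026e+01,  9.87607352e-01, -3.15146184e+01,
       -6.05969480e-02,  3.73950123e-02,  8.44495162e-05]), 'position': array([0.20996321, 0.58819607, 0.22602965]), 'tcp_rot': array([-5.35902339e-01, -3.09542235e+00,  2.18720315e-03]), 'ft_force': array([-0.02917132, -0.56708505,  0.40056103]), 'moment': array([ 0.01226381,  0.02804568, -0.04109077]), 'grasp_force': 0.0, 'opening': 0.09216455537649104}
```

View pics/t0.png

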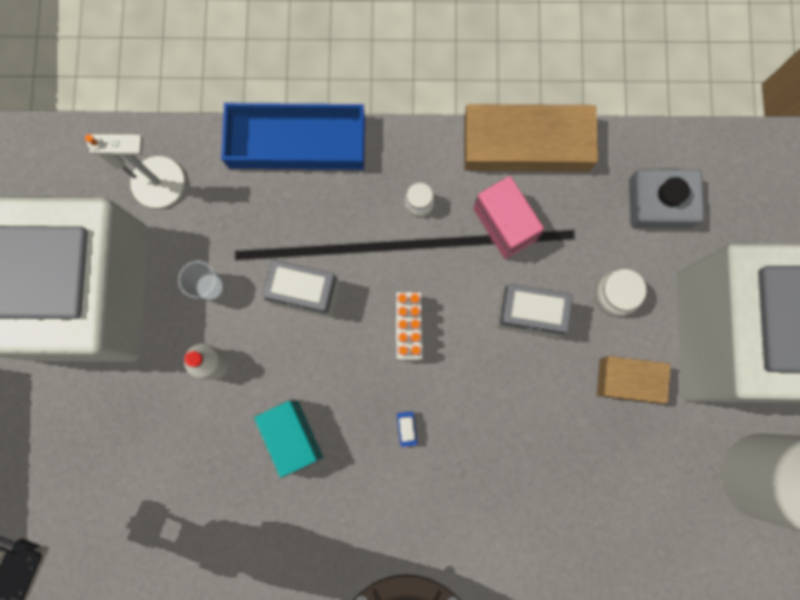

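View pics/s0.png

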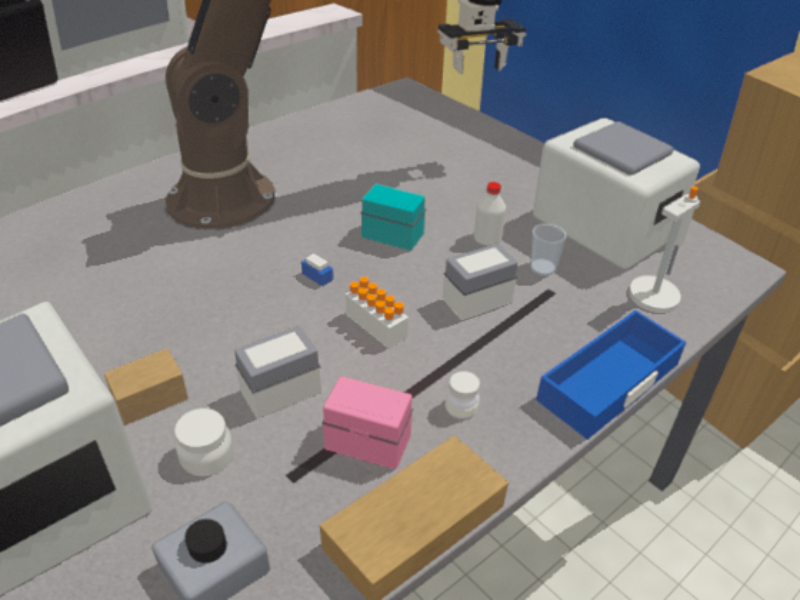

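The boxes are the white ones with grey lids: left at (300,286) and right at (537,309) in the enlarged top view. The look-alikes are turquoise at (287,437) and pink at (510,217), which stands on the tape. The carton at (636,380) and the wooden block at (530,135) aren't boxes. Next I'll measure and check with one crop.

```bash
python3 - <<'E'
from h import *
d=dict(np.load("pics/top0.png.npz")); im=d["image"]; s=.7
g=im.min(2)
for n,(u,v) in dict(L=(300,286),R=(537,309)).items():
    u*=s;v*=s;m=np.zeros(g.shape,np.uint8);y0,x0=int(v-22),int(u-30)
    m[y0:y0+44,x0:x0+60]=(g[y0:y0+44,x0:x0+60]>185)
    c=max(cv2.findContours(m,0,2)[0],key=cv2.contourArea)
    b=p2w(d,cv2.boxPoints(cv2.minAreaRect(c)),.095)
    ctr=b.mean(0); e=[b[1]-b[0],b[2]-b[1]]; e.sort(key=np.linalg.norm); l=e[1]*np.sign(e[1][1])
    print(n,ctr.round(4),[np.linalg.norm(x).round(4) for x in e],"yaw deg of x-axis",np.degrees(np.arctan2(-l[0],l[1])).round(1))
def q(n,pts,z): print(n,p2w(d,np.array(pts)*s,z).round(3)[:,:2].tolist())
q("line",[(235,255),(405,246),(574,235)],0)
q("pink top corners",[(475,210),(512,178),(543,226),(508,257)],.095)
q("turq",[(255,412),(293,401),(321,459),(282,476)],.095)
q("rack",[(397,291),(421,292),(422,360),(396,360)],.074)
q("beaker",[(197,280)],.085);q("bottle",[(193,359)],.13);q("jar",[(420,196)],.06);q("tub",[(627,290)],.065)
q("carton",[(604,356),(670,363),(668,403),(600,397)],.06);q("timer",[(407,429)],.042);q("wood",[(465,163),(597,163)],.05)
q("blue",[(223,160),(365,160)],.05)
cv2.imwrite("pics/c0.png",cv2.resize(im[150:280,150:450],(780,338),interpolation=cv2.INTER_CUBIC))
E
```

```text
L [0.6205 0.1962 0.095 ] [np.float64(0.0436), np.float64(0.0838)] yaw deg of x-axis -12.6
R [ 0.5843 -0.2197  0.095 ] [np.float64(0.042), np.float64(0.0822)] yaw deg of x-axis -8.7
line [[0.691, 0.33], [0.711, 0.011], [0.735, -0.307]]
pink top corners [[0.755, -0.113], [0.814, -0.178], [0.728, -0.232], [0.672, -0.17]]
turq [[0.4, 0.26], [0.419, 0.196], [0.324, 0.146], [0.295, 0.211]]
rack [[0.613, 0.023], [0.612, -0.019], [0.492, -0.022], [0.492, 0.023]]
beaker [[0.628, 0.373]]
bottle [[0.486, 0.359]]
jar [[0.791, -0.016]]
tub [[0.62, -0.383]]
carton [[0.504, -0.341], [0.493, -0.455], [0.423, -0.449], [0.432, -0.332]]
timer [[0.373, 0.003]]
wood [[0.857, -0.099], [0.859, -0.341]]
blue [[0.859, 0.347], [0.861, 0.085]]
```

View pics/c0.png

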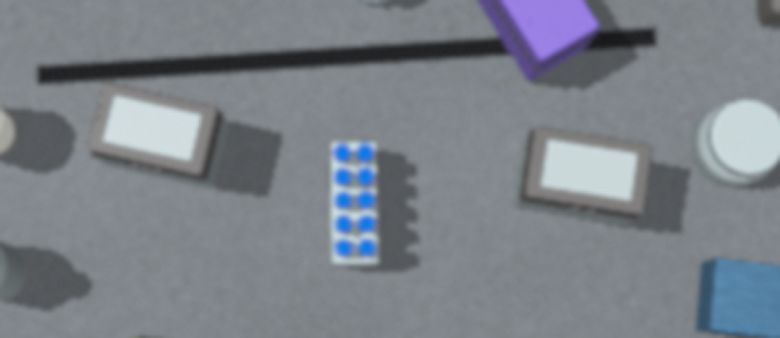

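The crop (channels swapped) confirms both white boxes with grey lids; the pink one shows as purple at (545,30). The label and rack sizes match what was given. L is at (0.620,0.196) with yaw -12.6°, R is at (0.584,-0.220) with yaw -8.7°, and the line is x≈0.713-0.069y. Now I'll move to behind the left box.

Call:
move_arm(
  commands=[
    {"yaw":-0.122},
    {"x":-0.031,"y":-0.0165},
    {"x":-0.031,"y":-0.0165},
    {"x":-0.031,"y":-0.0165},
    {"x":-0.031,"y":-0.0165},
  ],
  hand=0.5,
)

```text
validation failed for argument at $.co...
```

Call:
move_arm(
  commands=[
    {"x":-0.031,"y":-0.0165},
    {"x":-0.031,"y":-0.0165},
    {"x":-0.031,"y":-0.0165},
    {"x":-0.031,"y":-0.0165},
    {"x":-0.031,"y":-0.0165},
  ],
)

```text
validation failed for argument at $.co...
```

Call:
move_arm(
  commands=[
    {"x":-0.031,"y":-0.0165},
    {"x":-0.031,"y":-0.0165},
    {"x":-0.031,"y":-0.0165},
    {"x":-0.031,"y":-0.0165},
    {"x":-0.031,"y":-0.0165},
  ],
)

```text
validation failed for argument at $.co...
```

Call:
move_arm(
  commands=[
    {"x":-0.031,"y":-0.0165},
    {"x":-0.031,"y":-0.0165},
    {"x":-0.031,"y":-0.0165},
    {"x":-0.031,"y":-0.0165},
    {},
  ],
)

```text
validation failed for argument at $.co...
```

```bash
cat >> h.py <<'E'
def to(x,y,z,yaw):
    from scipy.spatial.transform import Rotation as Ro
    s=robot.get_state();R=Ro.from_rotvec(s["tcp_rot"]).as_matrix();p=s["position"]
    cur=np.degrees(np.arctan2(-R[0,1],R[1,1])); dyw=-np.radians(yaw-cur)
    R2=R@Ro.from_rotvec([0,0,dyw]).as_matrix()
    print("t",round(s["time_s"],2),"p",p.round(4),"yaw",cur.round(2),"z",R[:,2].round(3),"F",s["ft_force"].round(2),"open",round(s["opening"],3))
    print(" tool yaw",dyw.round(4),"then d",(R2.T@(np.array([x,y,z])-p)).round(4))
E
python3 -c "
from h import *
to(.689,.181,.082,-12.6)"
```

```text
t 0.1 p [0.21   0.5882 0.226 ] yaw -19.64 z [-0.    -0.001 -1.   ] F [-0.03 -0.57  0.4 ] open 0.092
 tool yaw -0.1229 then d [-0.5563 -0.2927  0.1444]
```

Validation failed, so rows may need all four numbers. I'll try one call.

Call:
move_arm(
  commands=[
    {"x":0,"y":0,"z":0,"yaw":-0.122},
    {"x":-0.031,"y":-0.0165,"z":0,"yaw":0},
    {"x":-0.031,"y":-0.0165,"z":0,"yaw":0},
    {"x":-0.031,"y":-0.0165,"z":0,"yaw":0},
    {"x":-0.031,"y":-0.0165,"z":0,"yaw":0},
  ],
  hand=0.5,
)

```text
time_s: 0.52
position: [0.3174, 0.4957, 0.2263]
tcp_rot: [-0.345, -3.122, 0.001]
ft_force: [1.0, 1.2, -0.0]
opening: 0.0632
grasp_force: 0.0
```

Call:
move_arm(
  commands=[
    {"x":-0.031,"y":-0.0165,"z":0,"yaw":0},
    {"x":-0.031,"y":-0.0165,"z":0,"yaw":0},
    {"x":-0.031,"y":-0.0165,"z":0,"yaw":0},
    {"x":-0.031,"y":-0.0165,"z":0,"yaw":0},
    {"x":-0.031,"y":-0.0165,"z":0,"yaw":0},
  ],
)

```text
time_s: 0.93
position: [0.4507, 0.3811, 0.2265]
tcp_rot: [-0.346, -3.122, 0.001]
ft_force: [-0.2, 0.3, -0.3]
opening: 0.0462
grasp_force: 0.0
```

Call:
move_arm(
  commands=[
    {"x":-0.031,"y":-0.0165,"z":0,"yaw":0},
    {"x":-0.031,"y":-0.0165,"z":0,"yaw":0},
    {"x":-0.031,"y":-0.0165,"z":0,"yaw":0},
    {"x":-0.031,"y":-0.0165,"z":0,"yaw":0},
    {"x":-0.031,"y":-0.0165,"z":0,"yaw":0},
  ],
)

```text
time_s: 1.35
position: [0.5838, 0.2667, 0.2264]
tcp_rot: [-0.346, -3.122, 0.001]
ft_force: [0.4, -0.1, -0.4]
opening: 0.0459
grasp_force: 0.0
```

Call:
move_arm(
  commands=[
    {"x":-0.031,"y":-0.0165,"z":0,"yaw":0},
    {"x":-0.031,"y":-0.0165,"z":0,"yaw":0},
    {"x":-0.031,"y":-0.0165,"z":0,"yaw":0},
    {"x":-0.031,"y":-0.0165,"z":0,"yaw":0},
    {"x":0,"y":0,"z":0,"yaw":0},
  ],
)

```text
time_s: 1.77
position: [0.6938, 0.1679, 0.2256]
tcp_rot: [0.36, 3.119, -0.008]
ft_force: [-1.6, -2.6, 0.5]
opening: 0.0458
grasp_force: 0.0
```

```bash
python3 -c "
from h import *
to(.689,.181,.082,-12.6)"
```

```text
t 1.77 p [0.6938 0.1679 0.2256] yaw -13.16 z [ 0.002 -0.006 -1.   ] F [-1.64 -2.6   0.48] open 0.046
 tool yaw -0.0097 then d [0.008  0.0125 0.1435]
```

Call:
move_arm(
  commands=[
    {"x":0.0,"y":0.004,"z":0.03,"yaw":0},
    {"x":0,"y":0.003,"z":0.035,"yaw":0},
    {"x":0,"y":0,"z":0.035,"yaw":0},
    {"x":0,"y":0,"z":0.03,"yaw":0},
    {"x":0,"y":0,"z":0.013,"yaw":0},
  ],
)

```text
time_s: 2.18
position: [0.6879, 0.1829, 0.0785]
tcp_rot: [-0.345, -3.116, 0.004]
ft_force: [-1.2, 0.0, -0.6]
opening: 0.0459
grasp_force: 0.0
```

Call:
move_arm(
  commands=[
    {"x":0,"y":0,"z":0,"yaw":0},
  ],
)

```text
time_s: 2.27
position: [0.6883, 0.1829, 0.0797]
tcp_rot: [-0.345, -3.116, 0.004]
ft_force: [-0.6, -0.5, 0.1]
opening: 0.046
grasp_force: 0.0
```

```bash
python3 -c "
from h import *
to(.689,.181,.082,-12.6)"
```

```text
t 2.27 p [0.6883 0.1829 0.0797] yaw -12.65 z [-0.007 -0.002 -1.   ] F [-0.64 -0.53  0.07] open 0.046
 tool yaw -0.0008 then d [-0.001  -0.0017 -0.0023]
```

Call:
move_arm(
  commands=[
    {"x":0.01,"y":-0.0015,"z":-0.002,"yaw":0},
    {"x":0.01,"y":0,"z":0,"yaw":0},
    {"x":0.008,"y":0,"z":0,"yaw":0},
    {"x":0.008,"y":0,"z":0,"yaw":0},
    {"x":0.008,"y":0,"z":0,"yaw":0},
  ],
)

```text
time_s: 2.68
position: [0.6483, 0.192, 0.0874]
tcp_rot: [0.346, 3.12, 0.002]
ft_force: [1.0, 0.1, 1.0]
opening: 0.0457
grasp_force: 0.6
```

Call:
move_arm(
  commands=[
    {"x":0.008,"y":0,"z":0,"yaw":0},
    {"x":0.007,"y":0,"z":0,"yaw":0},
    {"x":0.007,"y":0,"z":0,"yaw":0},
  ],
)

```text
time_s: 2.93
position: [0.6257, 0.1967, 0.086]
tcp_rot: [0.346, 3.122, 0.0]
ft_force: [-0.6, 0.4, -0.2]
opening: 0.0462
grasp_force: 0.4
```

```bash
python3 -c "
from h import *
d=grab('scene','pics/s1.png'); cv2.imwrite('pics/s1c.png',cv2.resize(d['image'][130:290,130:430,::-1],(600,320)))"
```

```text
(no output)
```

View pics/s1c.png

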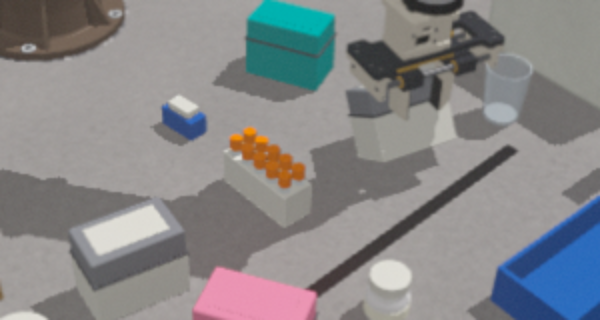

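The left box, at (400,125) in the crop, is leaning towards the robot. I'll push on past its balance point.

Call:
move_arm(
  commands=[
    {"x":0.007,"y":0,"z":0,"yaw":0},
    {"x":0.007,"y":0,"z":0,"yaw":0},
    {"x":0.006,"y":0,"z":0,"yaw":0},
    {"x":0,"y":0,"z":-0.005,"yaw":0},
    {"x":0,"y":0,"z":-0.01,"yaw":0},
  ],
)

```text
time_s: 3.4
position: [0.6056, 0.2007, 0.1001]
tcp_rot: [-0.345, -3.12, 0.002]
ft_force: [-0.2, -0.4, -0.1]
opening: 0.0457
grasp_force: 0.0
```

Call:
move_arm(
  commands=[
    {"x":0,"y":0,"z":-0.03,"yaw":0},
    {"x":0,"y":0,"z":-0.04,"yaw":0},
    {"x":0,"y":0,"z":-0.04,"yaw":0},
    {"x":0,"y":0,"z":0,"yaw":0},
  ],
)

```text
time_s: 3.73
position: [0.6113, 0.2017, 0.2204]
tcp_rot: [0.346, 3.11, 0.01]
ft_force: [1.6, 0.1, 0.3]
opening: 0.0462
grasp_force: 0.0
```

```bash
python3 -c "
from h import *
d=grab('scene','pics/s2.png'); cv2.imwrite('pics/s2c.png',cv2.resize(d['image'][130:290,130:430,::-1],(600,320)))
grab('top','pics/t2.png')
to(.65,-.23,.2,-8.7)"
```

```text
t 3.83 p [0.6085 0.201  0.2139] yaw -12.68 z [ 0.005  0.002 -1.   ] F [-0.1   0.16 -0.05] open 0.046
 tool yaw -0.0695 then d [-0.1061 -0.4198  0.0133]
```

View pics/s2c.png

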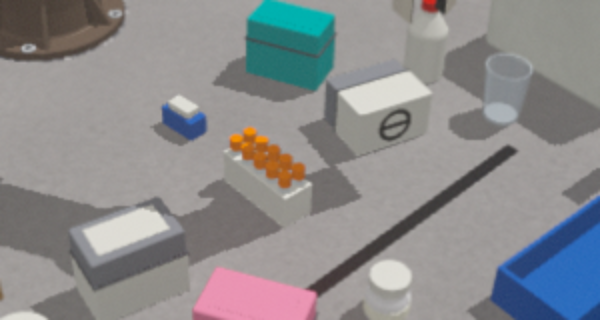

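The left box now lies on its side, stamped: ring at (395,125) in the crop. Now the right box.

Call:
move_arm(
  commands=[
    {"x":0,"y":0,"z":0,"yaw":-0.069},
    {"x":-0.009,"y":-0.035,"z":0,"yaw":0},
    {"x":-0.009,"y":-0.035,"z":0,"yaw":0},
    {"x":-0.009,"y":-0.035,"z":0,"yaw":0},
    {"x":-0.009,"y":-0.035,"z":0,"yaw":0},
  ],
)

```text
time_s: 4.25
position: [0.6206, 0.0552, 0.2098]
tcp_rot: [-0.238, -3.131, 0.001]
ft_force: [1.1, -0.4, -0.3]
opening: 0.0461
grasp_force: 0.0
```

Call:
move_arm(
  commands=[
    {"x":-0.009,"y":-0.035,"z":0,"yaw":0},
    {"x":-0.009,"y":-0.035,"z":0,"yaw":0},
    {"x":-0.009,"y":-0.035,"z":0,"yaw":0},
    {"x":-0.009,"y":-0.035,"z":0,"yaw":0},
    {"x":-0.009,"y":-0.035,"z":0,"yaw":0},
  ],
)

```text
time_s: 4.67
position: [0.6385, -0.1247, 0.2098]
tcp_rot: [-0.239, -3.131, -0.0]
ft_force: [0.3, 0.2, -0.7]
opening: 0.0459
grasp_force: 0.0
```

Call:
move_arm(
  commands=[
    {"x":-0.008,"y":-0.035,"z":0,"yaw":0},
    {"x":-0.008,"y":-0.035,"z":0,"yaw":0},
    {"x":-0.008,"y":-0.03,"z":0,"yaw":0},
    {"x":0,"y":0,"z":0,"yaw":0},
    {"x":0,"y":0,"z":0,"yaw":0},
  ],
)

```text
time_s: 5.08
position: [0.6466, -0.2284, 0.2095]
tcp_rot: [-0.246, -3.13, 0.001]
ft_force: [0.4, 1.3, -0.3]
opening: 0.0458
grasp_force: 0.0
```

```bash
python3 -c "
from h import *
to(.6495,-.2297,.085,-8.7)
a=cv2.imread('pics/t2.png'); cv2.imwrite('pics/t2c.png',cv2.resize(a[140:300,120:330],(787,600),interpolation=cv2.INTER_CUBIC))"
```

```text
t 5.08 p [ 0.6466 -0.2284  0.2095] yaw -8.97 z [-0.002 -0.001 -1.   ] F [ 0.36  1.27 -0.29] open 0.046
 tool yaw -0.0047 then d [-0.0034 -0.0007  0.1245]
```

View pics/t2c.png

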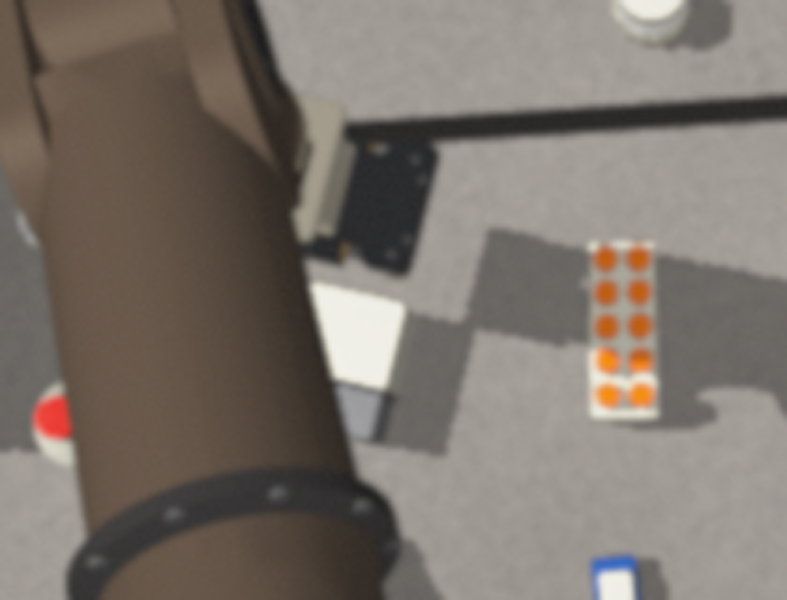

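The arm hides most of the left box here; its right edge shows at (405,300)–(375,440), so the yaw has hardly changed. Next I'll lower behind the right box and push. Contact should come after about 20 mm.

Call:
move_arm(
  commands=[
    {"x":-0.003,"y":0,"z":0.035,"yaw":0},
    {"x":0,"y":0,"z":0.035,"yaw":0},
    {"x":0,"y":0,"z":0.035,"yaw":0},
    {"x":0,"y":0,"z":0.018,"yaw":0},
    {"x":0,"y":0,"z":0,"yaw":0},
  ],
)

```text
time_s: 5.5
position: [0.6475, -0.2226, 0.0821]
tcp_rot: [-0.235, -3.124, -0.005]
ft_force: [-1.5, 0.5, -1.2]
opening: 0.0462
grasp_force: 0.0
```

Call:
move_arm(
  commands=[
    {"x":0.01,"y":0,"z":0,"yaw":0},
    {"x":0.008,"y":0,"z":0,"yaw":0},
    {"x":0.008,"y":0,"z":0,"yaw":0},
    {"x":0.008,"y":0,"z":0,"yaw":0},
    {"x":0.008,"y":0,"z":0,"yaw":0},
  ],
)

```text
time_s: 5.92
position: [0.6093, -0.2192, 0.089]
tcp_rot: [0.238, 3.13, -0.0]
ft_force: [0.5, -1.4, 1.8]
opening: 0.0458
grasp_force: 0.7
```

```bash
python3 -c "
from h import *
to(.6495,-.2297,.085,-8.7)"
```

```text
t 5.92 p [ 0.6093 -0.2192  0.089 ] yaw -8.68 z [ 0.002 -0.    -1.   ] F [ 0.54 -1.38  1.76] open 0.046
 tool yaw 0.0003 then d [-0.0413 -0.0043  0.0041]
```

Call:
move_arm(
  commands=[
    {"x":0.008,"y":0,"z":0.002,"yaw":0},
    {"x":0.008,"y":0,"z":0,"yaw":0},
    {"x":0.007,"y":0,"z":0,"yaw":0},
    {"x":0.007,"y":0,"z":0,"yaw":0},
    {"x":0.007,"y":0,"z":0,"yaw":0},
  ],
)

```text
time_s: 6.33
position: [0.5716, -0.2136, 0.0856]
tcp_rot: [-0.238, -3.132, -0.0]
ft_force: [0.1, -0.5, 0.3]
opening: 0.0461
grasp_force: 0.0
```

Call:
move_arm(
  commands=[
    {"x":0.005,"y":0,"z":0,"yaw":0},
    {"x":0,"y":0,"z":-0.01,"yaw":0},
    {"x":0,"y":0,"z":-0.03,"yaw":0},
    {"x":0,"y":0,"z":-0.04,"yaw":0},
    {"x":0,"y":0,"z":-0.04,"yaw":0},
  ],
)

```text
time_s: 6.75
position: [0.5671, -0.2129, 0.2072]
tcp_rot: [-0.238, -3.131, -0.0]
ft_force: [1.1, -0.3, -0.1]
opening: 0.0459
grasp_force: 0.0
```

```bash
python3 -c "
from h import *
d=grab('scene','pics/s3.png'); grab('top','pics/t3.png')
b=d['image'][120:300,120:430,::-1]; cv2.imwrite('pics/s3c.png',cv2.resize(b,(775,450),interpolation=cv2.INTER_CUBIC))
to(.44,.23,.21,-12.6)"
```

```text
t 6.85 p [ 0.5714 -0.2146  0.2135] yaw -8.72 z [ 0.011 -0.003 -1.   ] F [0.52 0.27 0.28] open 0.046
 tool yaw 0.0677 then d [0.2253 0.4052 0.0006]
```

View pics/s3c.png

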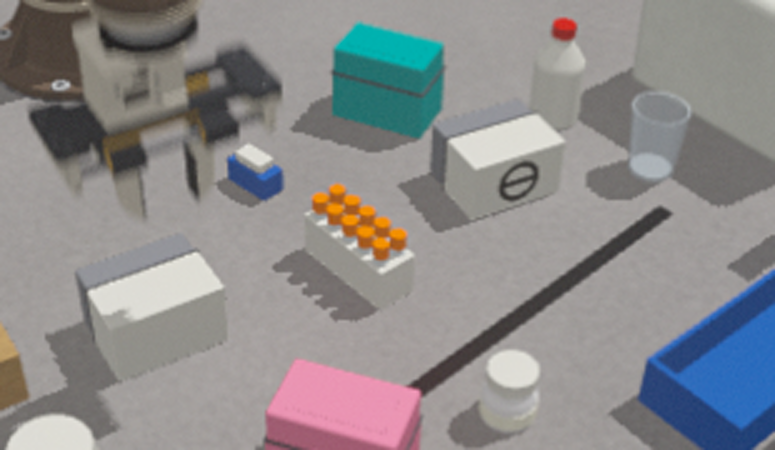

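Both boxes lie on their sides: left stamped at (519,181) in the crop, right plain at (165,310), and the bystanders are in place. Now I'll locate the stamped box.

```bash
python3 -c "
from h import *
d=dict(np.load('pics/s3.png.npz'))
c=lambda p,z:p2w(d,np.array(p)/2.5+120,z).round(4)[:,:2].tolist()
print('base top corners',c([(448,152),(563,120)],.07)); print('bottom',c([(468,218),(563,192)],0)); print('stamp',c([(519,181)],.035))
d=dict(np.load('pics/t3.png.npz')); g=d['image'].min(2)
m=np.zeros(g.shape,np.uint8); a=w2p(d,[.54,.21,.07])[0].astype(int); print(a)
m[a[1]-45:a[1]+45,a[0]-45:a[0]+45]=(g>170)[a[1]-45:a[1]+45,a[0]-45:a[0]+45]
c=max(cv2.findContours(m,0,2)[0],key=cv2.contourArea)
b=p2w(d,cv2.boxPoints(cv2.minAreaRect(c)),.07)[:,:2]; print(b.round(4).tolist(),b.mean(0).round(4))
e=b-np.roll(b,1,0); print([(np.linalg.norm(v).round(3),np.degrees(np.arctan2(v[1],v[0])).round(1)) for v in e])
"
```

```text
base top corners [[0.5344, 0.1479], [0.569, 0.288]]
bottom [[0.5685, 0.1511], [0.6012, 0.2653]]
stamp [[0.5867, 0.2062]]
[202 232]
[[0.5369, 0.2735], [0.5962, 0.2623], [0.5709, 0.1482], [0.512, 0.16]] [0.554 0.211]
[(np.float64(0.116), np.float64(77.6)), (np.float64(0.06), np.float64(-10.7)), (np.float64(0.117), np.float64(-102.5)), (np.float64(0.06), np.float64(168.6))]
```

Call:
move_arm(
  commands=[
    {"x":0,"y":0,"z":0,"yaw":0.057},
    {"x":0.016,"y":0.0345,"z":0,"yaw":0},
    {"x":0.016,"y":0.0345,"z":0,"yaw":0},
    {"x":0.016,"y":0.0345,"z":0,"yaw":0},
    {"x":0.016,"y":0.0345,"z":0,"yaw":0},
  ],
)

```text
time_s: 7.27
position: [0.5333, -0.0634, 0.2062]
tcp_rot: [0.328, 3.124, 0.0]
ft_force: [1.0, 0.6, 0.7]
opening: 0.046
grasp_force: 0.0
```

Call:
move_arm(
  commands=[
    {"x":0.016,"y":0.0345,"z":0,"yaw":0},
    {"x":0.016,"y":0.0345,"z":0,"yaw":0},
    {"x":0.016,"y":0.0345,"z":0,"yaw":0},
    {"x":0.016,"y":0.0345,"z":0,"yaw":0},
    {"x":0.016,"y":0.0345,"z":0,"yaw":0},
  ],
)

```text
time_s: 7.68
position: [0.4907, 0.1223, 0.2064]
tcp_rot: [0.328, 3.124, 0.001]
ft_force: [1.8, -0.8, -0.5]
opening: 0.0464
grasp_force: 0.0
```

Call:
move_arm(
  commands=[
    {"x":0.016,"y":0.0345,"z":0,"yaw":0},
    {"x":0.016,"y":0.0345,"z":0,"yaw":0},
    {"x":0.016,"y":0.0345,"z":0,"yaw":0},
    {"x":0,"y":0,"z":0,"yaw":0},
    {"x":0,"y":0,"z":0,"yaw":0},
  ],
)

```text
time_s: 8.1
position: [0.465, 0.2344, 0.2061]
tcp_rot: [0.32, 3.125, 0.001]
ft_force: [-0.2, -0.3, 0.9]
opening: 0.0462
grasp_force: 0.0
```

```bash
python3 -c "
from h import *
to(.4676,.2306,.042,-12)"
```

```text
t 8.1 p [0.465  0.2344 0.2061] yaw -11.68 z [ 0.     0.001 -1.   ] F [-0.18 -0.31  0.93] open 0.046
 tool yaw 0.0056 then d [-0.0034 -0.0033  0.1641]
```

Call:
move_arm(
  commands=[
    {"x":0,"y":-0.003,"z":0.025,"yaw":0},
    {"x":0,"y":0,"z":0.028,"yaw":0},
    {"x":0,"y":0,"z":0.028,"yaw":0},
    {"x":0,"y":0,"z":0.025,"yaw":0},
    {"x":0,"y":0,"z":0.015,"yaw":0},
  ],
)

```text
time_s: 8.52
position: [0.4648, 0.2264, 0.0827]
tcp_rot: [-0.331, -3.123, 0.004]
ft_force: [-1.0, 0.9, 0.6]
opening: 0.0458
grasp_force: 0.0
```

```bash
python3 -c "
from h import *
to(.4676,.2306,.042,-12)"
```

```text
t 8.52 p [0.4648 0.2264 0.0827] yaw -12.09 z [-0.002 -0.002 -1.   ] F [-1.04  0.92  0.63] open 0.046
 tool yaw -0.0017 then d [-0.0019  0.0048  0.0407]
```

Call:
move_arm(
  commands=[
    {"x":0,"y":0.003,"z":0.02,"yaw":0},
    {"x":0,"y":0,"z":0.018,"yaw":0},
    {"x":0,"y":0,"z":0,"yaw":0},
    {"x":-0.008,"y":0,"z":0,"yaw":0},
    {"x":-0.008,"y":0,"z":0,"yaw":0},
  ],
)

```text
time_s: 8.93
position: [0.4826, 0.2278, 0.0478]
tcp_rot: [0.328, 3.124, 0.0]
ft_force: [-1.6, 0.1, 0.9]
opening: 0.0457
grasp_force: 0.3
```

Call:
move_arm(
  commands=[
    {"x":-0.008,"y":0,"z":0,"yaw":0},
    {"x":-0.008,"y":0,"z":0,"yaw":0},
    {"x":-0.008,"y":0,"z":0.003,"yaw":0},
    {"x":-0.008,"y":0,"z":0.003,"yaw":0},
    {"x":-0.008,"y":0,"z":0.004,"yaw":0},
  ],
)

```text
time_s: 9.35
position: [0.5216, 0.2201, 0.0368]
tcp_rot: [0.328, 3.124, 0.001]
ft_force: [-1.2, 0.5, 0.7]
opening: 0.0457
grasp_force: 0.8
```

```bash
python3 -c "
from h import *
d=grab('scene','pics/s4.png'); cv2.imwrite('pics/s4c.png',cv2.resize(d['image'][120:300,120:430,::-1],(775,450),interpolation=cv2.INTER_CUBIC))
to(.6445,.1922,.03,-12)"
```

```text
t 9.4 p [0.5229 0.2193 0.036 ] yaw -12.03 z [ 0.001 -0.    -1.   ] F [ 2.06 -0.07 -0.33] open 0.046
 tool yaw -0.0005 then d [-0.1246 -0.0012  0.0061]
```

View pics/s4c.png

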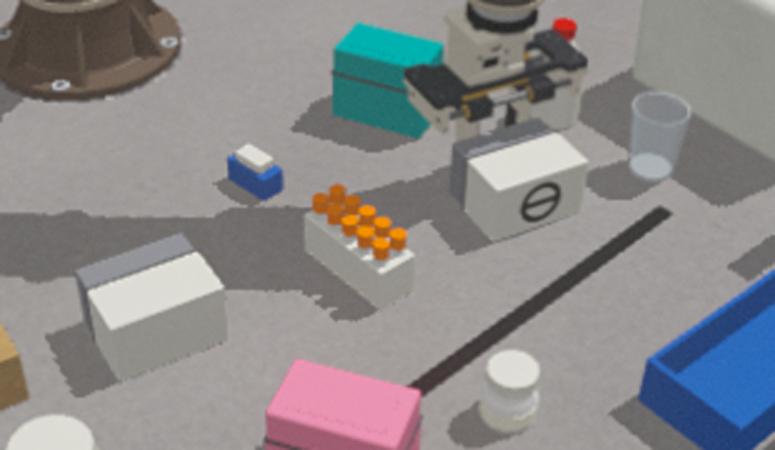

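The stamped box (stamp at (540,202) in the crop) slides squarely, and nothing else has moved. I'll carry on and stop a little short to measure.

Call:
move_arm(
  commands=[
    {"x":-0.01,"y":0,"z":0.002,"yaw":0},
    {"x":-0.01,"y":0,"z":0.002,"yaw":0},
    {"x":-0.01,"y":0,"z":0,"yaw":0},
    {"x":-0.01,"y":0,"z":0,"yaw":0},
    {"x":-0.01,"y":0,"z":0,"yaw":0},
  ],
)

```text
time_s: 9.82
position: [0.5707, 0.2094, 0.0327]
tcp_rot: [0.328, 3.124, -0.0]
ft_force: [-0.5, -0.1, -0.9]
opening: 0.0465
grasp_force: 0.4
```

Call:
move_arm(
  commands=[
    {"x":-0.01,"y":0,"z":0,"yaw":0},
    {"x":-0.01,"y":0,"z":0,"yaw":0},
    {"x":-0.01,"y":0,"z":0,"yaw":0},
    {"x":-0.01,"y":0,"z":0,"yaw":0},
    {"x":-0.008,"y":0,"z":0,"yaw":0},
  ],
)

```text
time_s: 10.23
position: [0.6177, 0.1994, 0.0328]
tcp_rot: [0.328, 3.124, -0.0]
ft_force: [-1.4, 1.0, 0.9]
opening: 0.0463
grasp_force: 0.4
```

Call:
move_arm(
  commands=[
    {"x":-0.006,"y":0,"z":0,"yaw":0},
    {"x":-0.006,"y":0,"z":0,"yaw":0},
    {"x":-0.004,"y":0,"z":0,"yaw":0},
    {"x":0,"y":0,"z":0,"yaw":0},
  ],
)

```text
time_s: 10.57
position: [0.6329, 0.1962, 0.0327]
tcp_rot: [0.328, 3.124, -0.0]
ft_force: [1.0, 0.4, 0.4]
opening: 0.0458
grasp_force: 0.0
```

```bash
python3 -c "
from h import *
d=grab('scene','pics/s5.png'); cv2.imwrite('pics/s5c.png',cv2.resize(d['image'][120:300,250:560,::-1],(775,450),interpolation=cv2.INTER_CUBIC))
to(.6445,.1922,.03,-12)"
```

```text
t 10.62 p [0.6324 0.1965 0.0328] yaw -11.98 z [ 0.  0. -1.] F [0.29 0.03 0.79] open 0.046
 tool yaw 0.0004 then d [-0.0127 -0.0017  0.0028]
```

View pics/s5c.png

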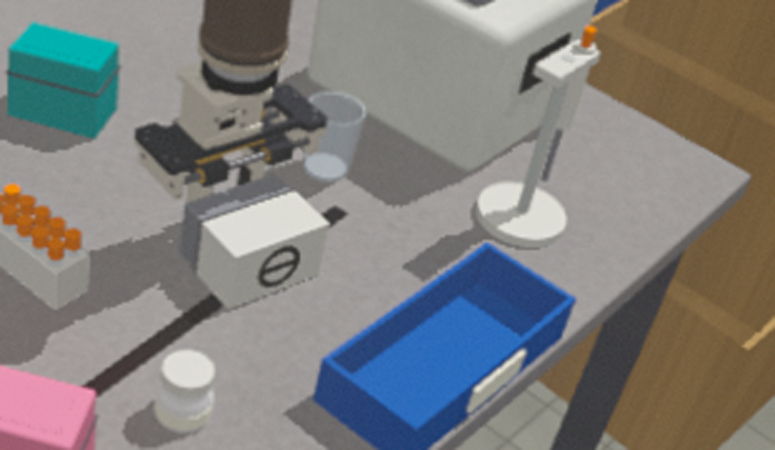

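The box is on the tape, with the stamp at (280,266) in the crop. I'll measure how far it still is from the line.

```bash
python3 -c "
from h import *
d=dict(np.load('pics/s5.png.npz'))
c=lambda p,z:p2w(d,np.array(p)/2.5+[250,120],z)[:,:2]
st=c([(280,266)],.035)[0]; l=c([(90,388),(150,346),(205,308),(340,214)],0); print(st.round(4),l.round(4).tolist())
mid=st-.0475*np.array([.978,-.208]); k=np.polyfit(l[:,1],l[:,0],1); print(k)
for k0,k1 in((k[0],k[1]),(-.069,.713)): print((mid[0]-k1-k0*mid[1])*.9976)
"
```

```text
[0.7393 0.1761] [[0.7203, -0.0572], [0.7152, 0.0239], [0.7109, 0.1031], [0.6989, 0.3261]]
[-0.05527335  0.71676953]
-0.01358038469191108
-0.007272464780200777
```

Another 10 mm centres it. Then I'll back off, lift clear, and check.

Call:
move_arm(
  commands=[
    {"x":-0.005,"y":0,"z":0,"yaw":0},
    {"x":-0.005,"y":0,"z":0,"yaw":0},
    {"x":-0.002,"y":0,"z":0,"yaw":0},
    {"x":0,"y":0,"z":0,"yaw":0},
    {"x":0.015,"y":0,"z":0,"yaw":0},
  ],
)

```text
time_s: 11.03
position: [0.6319, 0.1957, 0.0329]
tcp_rot: [0.331, 3.121, -0.0]
ft_force: [-0.0, 0.3, -0.2]
opening: 0.0457
grasp_force: 0.0
```

Call:
move_arm(
  commands=[
    {"x":0.03,"y":0,"z":0,"yaw":0},
    {"x":0.02,"y":0,"z":-0.02,"yaw":0},
    {"x":0,"y":0,"z":-0.04,"yaw":0},
    {"x":0,"y":0,"z":-0.04,"yaw":0},
    {"x":0,"y":0,"z":-0.04,"yaw":0},
  ],
)

```text
time_s: 11.45
position: [0.5794, 0.2075, 0.1744]
tcp_rot: [-0.326, -3.124, 0.001]
ft_force: [1.2, -0.1, -0.0]
opening: 0.0459
grasp_force: 0.0
```

Call:
move_arm(
  commands=[
    {"x":0.02,"y":-0.02,"z":-0.01,"yaw":0},
    {"x":0.02,"y":-0.03,"z":0,"yaw":0},
    {"x":0.02,"y":-0.03,"z":0,"yaw":0},
    {"x":0.01,"y":-0.03,"z":0,"yaw":0},
    {"x":0,"y":0,"z":0,"yaw":0},
  ],
)

```text
time_s: 11.87
position: [0.4857, 0.1087, 0.1829]
tcp_rot: [-0.335, -3.122, 0.004]
ft_force: [-0.2, -1.3, -0.9]
opening: 0.0458
grasp_force: 0.0
```

```bash
python3 -c "
from h import *
d=grab('scene','pics/s6.png'); cv2.imwrite('pics/s6c.png',cv2.resize(d['image'][100:360,60:440,::-1],(760,520),interpolation=cv2.INTER_CUBIC))
d=grab('top','pics/t6.png'); g=d['image'].min(2)
a=w2p(d,[.70,.18,.07])[0].astype(int); m=np.zeros(g.shape,np.uint8); s=np.s_[a[1]-32:a[1]+45,a[0]-45:a[0]+45]; m[s]=(g>170)[s]
c=max(cv2.findContours(m,0,2)[0],key=cv2.contourArea)
b=p2w(d,cv2.boxPoints(cv2.minAreaRect(c)),.07)[:,:2]; print(b.round(4).tolist())
b=b[np.argsort(b[:,0])][2:]; base=b.mean(0); v=b[np.argmax(b[:,1])]-b[np.argmin(b[:,1])]; v/=np.linalg.norm(v); mid=base-.0475*np.array([v[1],-v[0]])
print(base,mid,(mid[0]-.713+.069*mid[1])*.9976); to(.5,.1,.2,-12)
"
```

```text
[[0.7008, 0.2388], [0.7598, 0.2284], [0.7355, 0.1144], [0.6769, 0.1255]]
[0.74765002 0.1714172 ] [0.70119077 0.181306  ] 0.000699207032147943
t 11.97 p [0.4888 0.1134 0.1834] yaw -12.08 z [ 0.001  0.    -1.   ] F [ 1.15  0.94 -0.52] open 0.046
 tool yaw -0.0015 then d [-0.0137 -0.0108 -0.0166]
```

View pics/s6c.png

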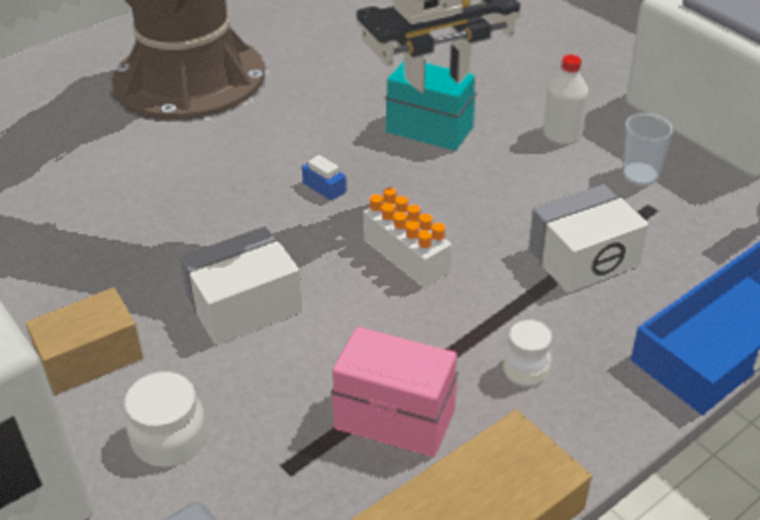

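The stamped box lies across the tape (stamp at (608,258)), about 1 mm from its centre line. The plain box (245,285) is well short of the line, the arm is clear, and the bystanders haven't moved.

```bash
python3 -c "
from h import *
print(robot.sign_off())"
```

```text
the job is handed in; nothing more can be done
None
```

I tipped both boxes and handed the job in: the stamped (left) box lies across the tape, measured about 1 mm from its centre line, the plain box is well short of it, and nothing else appears moved; the verdict was not shown.

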